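# Stop-button check and bond test of a portable griddle

## Task

Do the safety check of the portable griddle: push its red mushroom stop button fully down and let it spring back up, then turn the same red button clockwise to its end stop to reset it. After that take the yellow test probe out of its holster and hold it upright with its sprung tip on the bare steel in the middle of the yellow ring sticker, pressing lightly so that the tip is pushed about half way in, never bottomed. The program finishes while still holding the probe there; leave the things round about alone.

Things in the scene. Friction and masses are not known exactly. Their poses are not given: they have to be found in the camera images.
- griddle: grey portable griddle, 150 (x) x 260 (y) x 56 high, fixed to the worktop; origin under its centre, z up. A bare steel plate (140 x 162 mm, centre at y = +44 mm, flat top at z = 56 mm) covers its +y (left) part; a black console with the red stop button (axis at x = 0, y = -86 mm) its -y part. Nothing else on it stands above 57 mm.
- stop_top (a point): centre of the slightly domed top of the red mushroom cap, 101 mm above the worktop when up. Cap 40 mm in diameter, 19 mm high; grip it round its rim (straight from 6 to 16 mm below this point). Under it a 22 mm steel neck, then a yellow base, 38 mm wide from 35 mm below this point, 52 mm wide from 39 mm below. z up; moves with the cap.
- stop_plunger (a joint): travel of the mushroom button in m: 0 = up, 0.007 = fully down. A spring brings it back up: 1.5 N to start, 5 N when fully down. It does not latch.
- stop_cap (a joint): turn of the red cap in rad about its vertical axis, growing clockwise seen from above, 0 to 1.2 (end stop; reset). It starts between 0 and 0.2 and stays where it is left (friction about 0.04 N m). A thin white line on top turns with it.
- spot: flat yellow ring sticker, about 28 mm outside and 18 mm inside diameter, lying on the griddle's steel plate; origin at its centre on the plate's surface (56 mm above the worktop), marked by a small black dot. Too thin to feel.
- tester: orange tester base, 90 (x) x 80 (y) x 18 mm, fixed; origin under its centre, z up. At x = -20 mm, y = 0 stands its black holster tube, 38 mm outside, 23 mm inside diameter, rim 85 mm above the worktop. It stands left or right of the griddle. Behind the left place a microwave hangs over the worktop: keep wrists from going higher than 0.48 m at over 0.5 m ahead and 0.13 m to the left of the base.
- probe: test probe, 0.09 kg, upright in the holster; origin on its axis under its black flange (32 mm wide, 4 mm thick), which rests on the holster's rim; z runs up the handle, a yellow round one of 22 mm diameter from 4 to 78 mm: grip it at 50 mm or so. Below the flange a 16 mm nose, 40 mm long, then the sprung brass tip. 3.5 mm play in the holster; lift it 70 mm or more to clear the rim.
- probe_tip (a point): end of the probe's brass tip (6 mm rod, tapered to 3 mm), 64 mm below probe's origin along its axis when out; it moves up along the axis as it is pushed in
- probe_plunger (a joint): how far the tip is pushed into the probe, in m: 0 = out, 0.014 = bottomed. Spring: 1.65 N to start, 300 N/m more, so about 3.8 N half way in.
- salt_shaker: salt shaker, 44 mm in diameter, 90 mm high, standing loose on the other side of the griddle; origin under its centre. Leave it alone.
- mug: striped mug, 81 x 116 mm, 94 mm high, loose at the back left; origin under its centre. Leave it alone.
- fork: table fork, 193 mm long, loose at the far left; origin under its centre. Leave it alone.
- tin: low green food tin, 75 mm in diameter, 58 mm high, loose at the far right; origin under its centre. Leave it alone.

How it is judged (in metres and radians):
On the way, in this order (a step that is already met when the one before it is completed fails the run):
1. the stop button is pushed fully down (at least 6 of its 7 mm) (value of joint stop_plunger above 0.006 m), for 0.1 s.
2. the button is up again (within 2 mm) and its cap is turned clockwise to its stop (past 1.05 rad) (value of joint stop_plunger below 0.002 m and value of joint stop_cap above 1.05 rad), for 0.2 s.
3. the probe is lifted clear of its holster (z of probe in the frame of tester above 0.13 m and contact force between probe and the fingers above 0.5 N), for 0.2 s.
At the end, for the whole second after the job is handed in: The gripper still holds the probe, at rest and within 8 degrees (0.14 rad) of upright, its tip within 7 mm of the ring's centre and pushed in by 3 to 11 mm, pressing on the griddle with 1 to 8 N and clear of the holster; the stop button is up (within 2 mm) and turned to its stop (past 1.05 rad) (all of step 2 and horizontal distance between probe_tip and spot below 0.007 m and angle between probe's own z axis and vertical below 0.14 rad and value of joint probe_plunger between 0.003 and 0.011 m and contact force between probe and griddle between 1 and 8 N and contact force between probe and the fingers above 0.5 N and contact force between probe and tester below 0.05 N and linear speed of probe below 0.02 m/s); the arm keeps its last pose, push and grip.
It fails at once if the probe's tip is bottomed (pushed in over 13.5 mm) or pressed on the griddle with more than 15 N (value of joint probe_plunger above 0.0135 m or contact force between probe and griddle above 15 N).
It fails at once if the probe falls over or is dropped on the worktop (angle between probe's own z axis and vertical above 0.9 rad).
It fails at once if the salt shaker, mug, fork or tin are pushed away (25 mm) or knocked over (distance of any of salt_shaker, mug, fork, tin from where it was at the start of the episode above 0.025 m or angle between any of salt_shaker, mug, fork, tin's own z axis and vertical above 0.5 rad).
It also fails if it takes over 62 s, if anything falls off the work surface, if the arm or the gripper's body presses on something with over 40 N, if the wrist force passes 120 N, or if a joint passes its speed limit or range.

## Robot

A 7-joint arm with a two-finger parallel gripper is mounted at the origin on a cart in front of the work surface, level with it; the furniture and walls round the work are solid. World frame = base frame: x ahead of the robot, y to its left, z up, the work surface at z = 0. Lengths are in mm, angles in rad, forces in N, time in s.
With the tool pointing down it reaches from about 400 to 850 mm from the base axis. Payload 4.4 kg.
Tool frame: the origin (TCP) lies on the centre line of the jaws, within the pads' length; the fingertips stand 22 mm ahead of it and the grasp point (between the pads) lies 3 mm ahead of it; z points along the fingers, y is the line along which they close (so a half turn about z gives the same grasp; the last joint's range is limited). The gripper opens to 94 mm and grips with 3 to 60 N. Pads are 16 mm wide; open, the fingers measure 119 mm over their backs; the gripper's body (75 mm by 177 mm) begins 78 mm behind the grasp point.
Start: joints at [-1.403, 0.628, 0.038, 1.517, -0.027, 0.996, -0.02], TCP at [150.564, 632.336, 227.478] pointing down, gripper open.
Joint ranges: [-3.06, 3.06], [-0.37, 2.12], [-1.25, 1.32], [0.18, 2.47], [-1.1, 4.24], [0.23, 1.98], [-2.94, 2.94]. Speed limits (rad/s): [2.57, 2.57, 3.14, 3.14, 3.14, 3.14, 3.14].

## Interface

Orientations are given as a rotation vector (axis times angle).
In Python, from station import * gives the robot as it stands.
- The arm moves only by the tool drive_tool, never from a script. Its argument "moves" is a list of rows, each a list of 7 numbers: the turn, a rotation vector about the tool's x, y, z in degrees, then the shift along the tool's x, y, z in cm, then the opening, from 0 (shut) to 1 (fully open). A call has 1 to 10 rows; each row is the pose to reach, as a shift and turn from the pose commanded when the call began, along the tool's axes at that moment; what a row does not reach only later rows make up. A row lasts 1/8 s, in which the tool goes at most 62.5 mm and 10.7 degrees, less where a joint would pass 70% of its speed; a pose out of reach is approached as far as the arm can. A call with a gripper value outside its range is refused whole. The fingers move at their own pace and stop on an object; "newtons" is the grip in N (left out, the last holds). Time passes only in rows, so rows that repeat a pose let the fingers close. It gives the time, the measured TCP pose, the force, the opening and the grip force at its end, in the units of the state.
- observe(): the state, without advancing time (a new reading comes with each control period).
- snapshot(name): name is "side" or "top" or "wrist"; returns a dict with "img" (480x640x3 uint8, red, green, blue), "intrinsics" (3x3 intrinsics, pixels), "position" and "attitude" of the camera in the world. Camera axes: x right, y down, z forward; pixel columns grow to the right and rows downward; lengths in mm; the calibration is good to about 2 mm. A picture is of the moment at which its call begins. There is no depth.
- close_job(): hands the job in; it is judged then, once.
The state is a dict: "t": time; "q": joint angles; "qvel": joint speeds; "joint_efforts": joint torques, N m; "tcp_pos": TCP position; "tcp_rot": TCP orientation; "force": force on the tool from outside, world axes, zero at the start; "torque": the same for the moment, N m; "opening": finger opening in mm; "gripper_force": force on a finger pad.
Only numpy, scipy, OpenCV 4.12 (cv2) and the standard library are available. Lean on these libraries where they do the work, as an engineer would, in place of code of your own. Each camera call takes 0.05 s, during which the arm holds its last target. There are 200 camera calls.

## Working session

There is one attempt and no reset: what is moved stays moved. The work goes in short steps, Python scripts to look and compute and a tool call to move; the robot and the scene stay as the last step left them, time stands still between calls to the robot, and variables do not carry over. Pictures are saved under pics/ and viewed, at most 10 in all, crops included, and the job is handed in when it is done.

Besides the shell and the picture viewer there is one more tool, called after ">>>" by a JSON object that holds its "api" and its "payload", one argument or row to a line. drive_tool: Moves the arm, as the interface text tells. Its arguments: {"type":"object","properties":{"moves":{"type":"array","items":{"type":"array","items":{"type":"number"}}},"newtons":{"type":"number"}},"required":["moves"]}

```bash
mkdir -p pics
cat > h.py <<'E'
from station import *
import numpy as np, cv2
from scipy.spatial.transform import Rotation as R
def snap(n,f):
    s=snapshot(n); cv2.imwrite(f'pics/{f}.png',s['img'][:,:,::-1]); return s
def att(s):
    a=np.array(s['attitude'],float)
    return a if a.shape==(3,3) else R.from_rotvec(a).as_matrix()
def ray(s,u,v,z):
    K=np.array(s['intrinsics']);d=att(s)@np.linalg.inv(K)@[u,v,1];p=np.array(s['position'],float)
    return p+d*(z-p[2])/d[2]
def proj(s,P):
    c=np.array(s['intrinsics'])@(att(s).T@(np.array(P,float)-s['position']));return c[:2]/c[2]
E
python3 - <<'E'
from h import *
import pickle
o=observe();print(o)
for n in('top','side'):
    s=snap(n,n+'0');print(n,s['position'],s['attitude']);pickle.dump(s,open(n+'0.pkl','wb'))
E
```

```text
{'t': 0.0, 'q': array([-1.40279259,  0.62933086,  0.03846715,  1.5183578 , -0.02699537,
        0.99630381, -0.0200291 ]), 'qvel': array([-0.0011509 ,  0.00067794, -0.00025253,  0.00166202, -0.00013377,
       -0.00094001, -0.00150568]), 'joint_efforts': array([ 2.21753644e-04, -5.49730611e+01,  1.14346538e+00, -1.86637706e+01,
       -5.22762991e-02,  2.38293805e-02,  1.58967364e-04]), 'tcp_pos': array([150.43380908, 631.70813707, 226.56772154]), 'tcp_rot': array([-3.66474218e-01, -3.11996475e+00,  2.94155689e-03]), 'force': array([ 0.31468223, -0.08497145,  0.41573759]), 'torque': array([ 0.01049966,  0.00489259, -0.04504266]), 'gripper_force': 0.0, 'opening': 94.03535673560519}
top [ 278.30737708   26.38145261 1601.56078866] [-2.16934282  2.14061934 -0.11829289]
side [ 141.76284176 -882.38714212  937.14250997] [-2.24771248  0.43237021 -0.18202176]
```

View pics/top0.png

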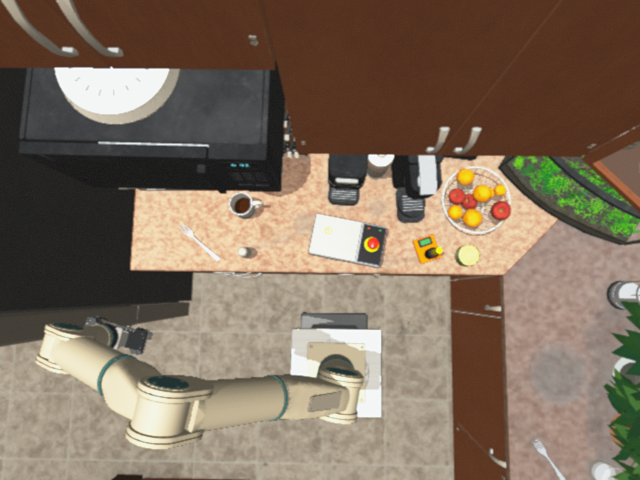

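View pics/side0.png

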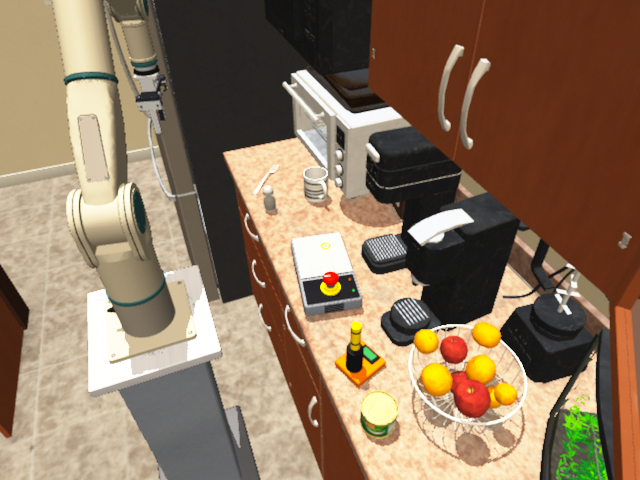

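The top view shows the griddle at about (347,240), its red button at (372,243) and the ring at (328,231). The tester is on the right at (430,250), with the probe at (437,251). The next step is to measure these by colour in both views.

Run:
```python
from h import *
import pickle
T=pickle.load(open('top0.pkl','rb'));S=pickle.load(open('side0.pkl','rb'))
a=cv2.resize(T['img'][200:275,300:490],None,fx=4.2,fy=4.2,interpolation=cv2.INTER_CUBIC)
b=cv2.resize(S['img'][225:390,280:400],None,fx=4.2,fy=4.2,interpolation=cv2.INTER_CUBIC)[:,:]
cv2.imwrite('pics/c.png',a[:,:,::-1]); b=cv2.resize(b,None,fx=.86,fy=.86);cv2.imwrite('pics/d.png',b[:,:,::-1])
for s,box in((T,(225,265,355,385)),(S,(265,300,315,345))):
    r0,r1,c0,c1=box;h=cv2.cvtColor(s['img'],cv2.COLOR_RGB2HSV)
    m=((h[...,0]<8)|(h[...,0]>172))&(h[...,1]>180)&(h[...,2]>110)
    v,u=np.nonzero(m[r0:r1,c0:c1]);u=u+c0;v=v+r0
    print('red',u.mean(),v.mean(),len(u),u.min(),u.max(),v.min(),v.max(),ray(s,u.mean(),v.mean(),95))
for s,(u,v),z in((T,(328,231),56),(S,(326,245.5),56)):print(ray(s,u,v,z))
```

```text
red 373.19354838709677 242.08064516129033 62 368 378 238 248 [ 452.34882087 -121.77308322   95.        ]
red 330.56375838926175 278.5436241610738 149 323 338 272 285 [ 448.01883996 -127.26507649   95.        ]
[494.20919495  33.91866695  56.        ]
[498.84595111  31.66837378  56.        ]
```

View pics/c.png

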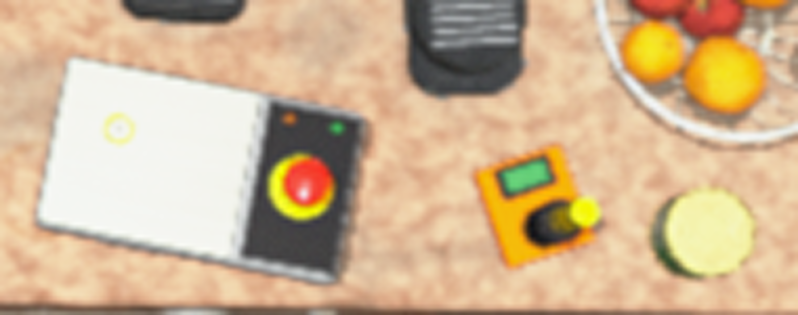

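View pics/d.png

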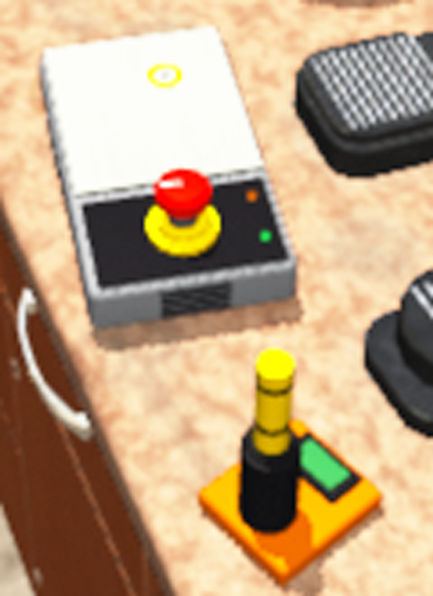

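The crops give these pixel positions. Top: ring (119,129), griddle corners (70,58), (368,118), (335,283) and (38,225), probe top (585,212). Side: ring (165,75), probe top (275,364), holster rim (272,440). Next I turn these into world positions.

Run:
```python
from h import *
import pickle
T=pickle.load(open('top0.pkl','rb'));S=pickle.load(open('side0.pkl','rb'))
t=lambda u,v,z:ray(T,300+u/4.2,200+v/4.2,z)
d=lambda u,v,z:ray(S,280+u/3.612,225+v/3.612,z)
C=[t(*p,56) for p in((70,58),(368,118),(335,283),(38,225))];print(np.round(C,1))
c=np.mean(C,0);e=C[0]-C[1]+C[3]-C[2];yaw=np.arctan2(e[1],e[0])-np.pi/2
print('griddle',c,np.degrees(yaw),'button',c[:2]+86*np.array([np.sin(yaw),-np.cos(yaw)]))
print('ring',t(119,129,56),d(165,75,56));print('probe',t(585,212,163),d(275,364,163))
print('tube rim',d(272,440,85))
s=snap('wrist','w0');print(s['position'],observe()['tcp_pos'],R.from_rotvec(observe()['tcp_rot']).as_matrix().round(3).tolist(),att(s).round(3).tolist(), s['intrinsics'])
```

```text
[[ 555.3   75.    56. ]
 [ 507.2 -176.4   56. ]
 [ 368.2 -148.6   56. ]
 [ 413.3   99.4   56. ]]
griddle [461.00684715 -37.6688167   56.        ] -10.57780956829836 button [ 445.21977127 -122.20737734]
ring [495.24298281  32.75451235  56.        ] [497.60611434  30.97633017  56.        ]
probe [ 419.68186164 -330.55932657  163.        ] [ 421.21976303 -333.32753818  163.        ]
tube rim [ 423.80711737 -329.70903289   85.        ]
[ 71.54162416 649.87678333 383.48295172] [150.44782508 631.87039655 226.77771149] [[-0.973, 0.232, -0.0], [0.232, 0.973, -0.001], [-0.0, -0.001, -1.0]] [[0.232, 0.935, 0.267], [0.973, -0.223, -0.065], [-0.001, 0.275, -0.962]] [[415.48209325   0.         321.43405   ]
 [  0.         415.48209325 237.50344646]
 [  0.           0.           1.        ]]
```

```bash
cat >> h.py <<'E'
def to(P,xaz=None,P0=None,R0=None):
    "numbers (turn deg, shift cm) in tool axes for TCP at P, pointing down, tool x at azimuth xaz (deg)"
    o=observe();r=R.from_rotvec(o['tcp_rot'] if R0 is None else R0)
    p=np.array(o['tcp_pos'] if P0 is None else P0)
    sh=r.inv().apply(np.array(P)-p)/10
    if xaz is None: rv=[0,0,0]
    else:
        a=np.radians(xaz);x=[np.cos(a),np.sin(a),0];z=[0,0,-1];M=np.column_stack([x,np.cross(z,x),z])
        rv=np.degrees((r.inv()*R.from_matrix(M)).as_rotvec())
    print(np.round(rv,2),np.round(sh,3))
E
python3 - <<'E'
from h import *
to([400,300,240],136); to([448,-124,240],110)
E
```

```text
[-8.000e-02  2.000e-02  3.061e+01] [-31.964 -26.505  -1.283]
[-7.000e-02  4.000e-02  5.661e+01] [-46.456 -66.64   -1.226]
```

>>> {"api": "drive_tool", "payload": {
  "moves": [
    [0, 0, 10, -8, -6.6, -1.3, 1],
    [0, 0, 20, -16, -13.2, -1.3, 1],
    [0, 0, 30, -24, -20, -1.3, 1],
    [0, 0, 30, -32, -26.5, -1.3, 1],
    [0, 0, 30, -32, -26.5, -1.3, 1],
    [0, 0, 30, -32, -26.5, -1.3, 1],
    [0, 0, 30, -32, -26.5, -1.3, 1],
    [0, 0, 30, -32, -26.5, -1.3, 1]
  ]
}}

```text
t: 1.15
tcp_pos: [402.6, 297.0, 240.6]
tcp_rot: [1.171, 2.914, -0.001]
force: [-1.3, -0.7, -0.1]
opening: 94.0
gripper_force: 0.0
```

Run:
```python
from h import *
o=observe();print(o['t'],o['tcp_pos'],o['q'].round(2))
to([448,-124,230],110)
```

```text
1.15 [402.61223774 296.97819953 240.55926383] [-0.85  0.41  0.21  1.91 -0.11  0.83  0.23]
[ 0.    0.09 26.2 ] [-32.412 -27.243   1.114]
```

>>> {"api": "drive_tool", "payload": {
  "moves": [
    [0, 0, 9, -8, -6.8, 0, 0.7],
    [0, 0, 18, -16, -13.6, 0, 0.4],
    [0, 0, 26, -24, -20.4, 0.5, 0],
    [0, 0, 26, -32.4, -27.2, 1, 0],
    [0, 0, 26, -32.4, -27.2, 1, 0],
    [0, 0, 26, -32.4, -27.2, 1, 0],
    [0, 0, 26, -32.4, -27.2, 1, 0],
    [0, 0, 26, -32.4, -27.2, 1, 0],
    [0, 0, 26, -32.4, -27.2, 1, 0]
  ]
}}

```text
t: 2.28
tcp_pos: [449.1, -118.1, 230.1]
tcp_rot: [-1.785, -2.583, -0.001]
force: [0.2, 0.9, -0.1]
opening: 7.4
gripper_force: 0.0
```

Run:
```python
from h import *
import pickle
o=observe();print(o['t'],o['tcp_pos'],o['q'].round(2))
s=snap('wrist','w1');pickle.dump(s,open('w1.pkl','wb'))
print(proj(s,[448,-124,98]),proj(s,[496,32,56]))
```

```text
2.275 [ 449.06044742 -118.08497966  230.14902581] [-0.09  0.39  0.4   2.02 -0.21  0.78  0.79]
[318.89755158 241.13594838] [454.52274211  57.23774687]
```

View pics/w1.png

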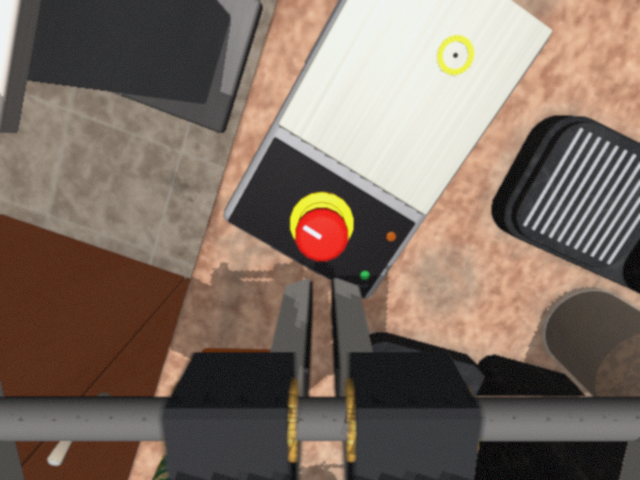

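The wrist view shows the red cap at (321,235) and the ring's dot at (455.5,55). The arm is over the console with the jaws almost shut.

Run:
```python
from h import *
import pickle
s=pickle.load(open('w1.pkl','rb'))
h=cv2.cvtColor(s['img'],cv2.COLOR_RGB2HSV)
m=(((h[...,0]<6)|(h[...,0]>172))&(h[...,1]>180)&(h[...,2]>150)).astype(np.uint8);m[:150]=0;m[290:]=0;m[:,:270]=0;m[:,370:]=0
c=max(cv2.findContours(m,0,2)[0],key=cv2.contourArea);(u,v),r=cv2.minEnclosingCircle(c)
print(u,v,r,ray(s,u,v,92))
print('ring',ray(s,455.5,55.5,56))
print(observe()['tcp_pos']); b=ray(s,u,v,92)
to([b[0],b[1],135])
```

```text
321.1070556640625 234.93309020996094 26.594308853149414 [ 448.43328102 -120.62544124   92.        ]
ring [496.15839146  33.32610062  56.        ]
[ 449.08264857 -117.62929933  230.20131382]
[0 0 0] [-0.271 -0.165  9.52 ]
```

>>> {"api": "drive_tool", "payload": {
  "moves": [
    [0, 0, 0, -0.3, -0.2, 5, 0],
    [0, 0, 0, -0.3, -0.2, 9.5, 0],
    [0, 0, 0, -0.3, -0.2, 9.5, 0],
    [0, 0, 0, -0.3, -0.2, 9.5, 0],
    [0, 0, 0, -0.3, -0.2, 9.5, 0]
  ]
}}

```text
t: 2.95
tcp_pos: [449.5, -123.1, 137.1]
tcp_rot: [1.785, 2.581, 0.002]
force: [-0.1, 0.5, 0.7]
opening: 0.5
gripper_force: 0.0
```

Run:
```python
from h import *
o=observe();print(o['t'],o['tcp_pos'],o['force'],o['qvel'].round(3))
s=snap('wrist','w2')
h=cv2.cvtColor(s['img'],cv2.COLOR_RGB2HSV)
m=(((h[...,0]<6)|(h[...,0]>172))&(h[...,1]>180)&(h[...,2]>120)).astype(np.uint8)
c=max(cv2.findContours(m,0,2)[0],key=cv2.contourArea);(u,v),r=cv2.minEnclosingCircle(c)
print(u,v,r,ray(s,u,v,92));to([448.4,-120.8,115])
print(observe()['tcp_pos'])
```

```text
2.95 [ 449.52409432 -123.14220669  137.10944392] [-0.13706504  0.51229143  0.72883466] [ 0.005  0.002 -0.001  0.004 -0.003 -0.004  0.002]
323.3825378417969 273.6905517578125 38.524383544921875 [ 448.55216248 -120.70860084   92.        ]
[0 0 0] [ 0.267 -0.012  2.2  ]
[ 449.38721793 -123.25033596  137.00285642]
```

>>> {"api": "drive_tool", "payload": {
  "moves": [
    [0, 0, 0, 0.3, 0, 0.8, 0],
    [0, 0, 0, 0.3, 0, 1.4, 0],
    [0, 0, 0, 0.3, 0, 1.9, 0],
    [0, 0, 0, 0.3, 0, 2.1, 0],
    [0, 0, 0, 0.3, 0, 2.1, 0],
    [0, 0, 0, 0.3, 0, 2.1, 0]
  ]
}}

```text
t: 3.75
tcp_pos: [447.3, -120.2, 115.6]
tcp_rot: [-1.789, -2.583, -0.002]
force: [-3.4, 3.1, 18.5]
opening: 0.8
gripper_force: 9.4
```

>>> {"api": "drive_tool", "payload": {
  "moves": [
    [0, 0, 0, 0, 0, 0, 0],
    [0, 0, 0, 0, 0, -1, 0],
    [0, 0, 0, 0, 0, -2.5, 0.4],
    [0, 0, 0, 0, 0, -2.5, 0.75],
    [0, 0, 0, 0, 0, -2.5, 0.75],
    [0, 0, 0, 0, 0, -2.5, 0.75],
    [0, 0, 0, 0, 0, -2.5, 0.75]
  ]
}}

```text
t: 4.62
tcp_pos: [446.8, -120.5, 139.0]
tcp_rot: [-1.788, -2.582, 0.001]
force: [-0.6, 0.7, 0.9]
opening: 47.1
gripper_force: 0.0
```

Run:
```python
from h import *
o=observe();print(o['t'],o['opening'],o['force']);to([448.5,-120.7,98]);print(o['tcp_pos'],o['q'].round(2))
```

```text
4.625 47.074962140962306 [-0.60782849  0.67260712  0.915492  ]
[0 0 0] [-0.076  0.154  4.104]
[ 446.82741118 -120.53321412  139.04290921] [-0.02  0.53  0.32  2.12 -0.32  0.54  0.89]
```

>>> {"api": "drive_tool", "payload": {
  "moves": [
    [0, 0, 0, 0, 0.1, 0, 0.8],
    [0, 0, 0, 0, 0.15, 0, 0.8],
    [0, 0, 0, 0, 0.15, 0, 0.8],
    [0, 0, 0, 0, 0.15, 0, 0.8],
    [0, 0, 0, -0.1, 0.15, 2, 0.8],
    [0, 0, 0, -0.1, 0.15, 4, 0.8],
    [0, 0, 0, -0.1, 0.15, 4, 0.8],
    [0, 0, 0, -0.1, 0.15, 4, 0.8]
  ]
}}

```text
t: 5.62
tcp_pos: [449.1, -121.1, 99.9]
tcp_rot: [1.788, 2.582, 0.0]
force: [0.5, -0.3, 0.2]
opening: 75.4
gripper_force: 0.0
```

Run:
```python
from h import *
o=observe();print(o['t'],o['opening'],o['force'],o['tcp_pos']);to([448.5,-120.7,98],110)
```

```text
5.625 75.38666611512238 [ 0.53669475 -0.3390407   0.20088123] [ 449.13244712 -121.1352057    99.90579745]
[0.02 0.02 0.59] [ 0.063 -0.044  0.191]
```

>>> {"api": "drive_tool", "payload": {
  "moves": [
    [0, 0, 0, 0, 0, 0.2, 0.6],
    [0, 0, 0, 0, 0, 0.2, 0.3],
    [0, 0, 0, 0, 0, 0.2, 0.3],
    [0, 0, 0, 0, 0, 0.2, 0.3],
    [0, 0, 0, 0, 0, 0.2, 0.3],
    [0, 0, 0, 0, 0, 0.2, 0.3],
    [0, 0, 0, 0, 0, 0.2, 0.3],
    [0, 0, 0, 0, 0, 0.2, 0.3]
  ],
  "newtons": 12
}}

```text
t: 6.62
tcp_pos: [449.6, -120.8, 97.6]
tcp_rot: [1.787, 2.582, 0.001]
force: [3.2, 3.4, 1.2]
opening: 39.0
gripper_force: 12.0
```

>>> {"api": "drive_tool", "payload": {
  "moves": [
    [0, 0, 8, 0, 0, 0, 0.3],
    [0, 0, 16, 0, 0, 0, 0.3],
    [0, 0, 24, 0, 0, 0, 0.3],
    [0, 0, 32, 0, 0, 0, 0.3],
    [0, 0, 40, 0, 0, 0, 0.3],
    [0, 0, 48, 0, 0, 0, 0.3],
    [0, 0, 54, 0, 0, 0, 0.3],
    [0, 0, 60, 0, 0, 0, 0.3],
    [0, 0, 66, 0, 0, 0, 0.3],
    [0, 0, 70, 0, 0, 0, 0.3]
  ]
}}

```text
t: 7.88
tcp_pos: [448.4, -120.8, 97.4]
tcp_rot: [-2.947, -1.088, 0.001]
force: [0.8, 0.4, 0.9]
opening: 39.0
gripper_force: 12.0
```

Run:
```python
from h import *
o=observe();print(o['t'],o['opening'],o['force'],o['torque'],o['tcp_pos']);to([448.5,-120.7,98],110)
```

```text
7.875 38.97119949437592 [0.83475321 0.42657359 0.88919094] [ 0.00441122 -0.08422276  0.38225093] [ 448.41869152 -120.83231828   97.39557523]
[ -0.07   0.   -69.47] [ 0.015 -0.005 -0.06 ]
```

>>> {"api": "drive_tool", "payload": {
  "moves": [
    [0, 0, 0, 0, 0, 0, 0.3],
    [0, 0, 0, 0, 0, 0, 0.3],
    [0, 0, 0, 0, 0, 0, 0.8],
    [0, 0, 0, 0, 0, 0, 0.8],
    [0, 0, 0, 0, 0, 0, 0.8],
    [0, 0, 0, 0, 0, 0, 0.8],
    [0, 0, 0, 0, 0, -4, 0.8],
    [0, 0, 0, 0, 0, -10, 0.8],
    [0, 0, 0, 0, 0, -13.5, 0.8],
    [0, 0, 0, 0, 0, -13.5, 0.8]
  ]
}}

```text
t: 9.12
tcp_pos: [450.4, -121.4, 234.5]
tcp_rot: [2.944, 1.09, 0.007]
force: [0.9, 0.5, -0.3]
opening: 75.3
gripper_force: 0.0
```

Run:
```python
from h import *
import pickle
o=observe();print(o['t'],o['opening'],o['tcp_pos'],o['q'].round(2))
s=snap('wrist','w3');print(s['position'],proj(s,[448.5,-120.7,101]),proj(s,[421,-332,163]))
pickle.dump(s,open('w3.pkl','wb'))
to([421,-332,235],74);to([421,-290,235],74)
```

```text
9.125 75.34114187382288 [ 450.3865377  -121.3894719   234.50247846] [-0.4   0.48  0.87  2.02 -0.49  0.85 -0.11]
[509.43662863 -69.84741737 391.58385621] [318.70620029 234.15021299] [526.67583013 480.59958387]
[  0.08  -0.08 -33.36] [-15.909  14.189  -0.218]
[  0.08  -0.08 -33.36] [-13.174  11.002  -0.216]
```

View pics/w3.png

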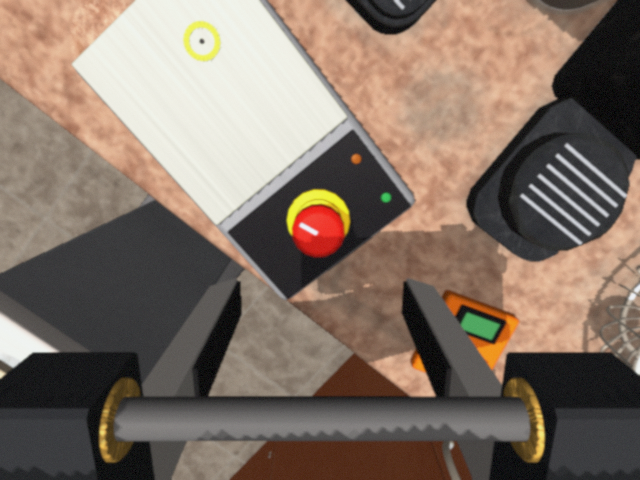

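The wrist view shows the white line at the same image angle as before the turn, while the camera itself turned 70°. So the cap turned about 70° and reached its stop. The ring's dot is at (202,41) and the tester is at lower right. Next I go above the probe.

Run:
```python
from h import *
import pickle
s=pickle.load(open('w3.pkl','rb'));print('ring',ray(s,202,41,56))
to([421,-332,280],20)
```

```text
ring [495.57015653  33.23195916  56.        ]
[ 0.04 -0.1  20.64] [-15.902  14.194  -4.718]
```

>>> {"api": "drive_tool", "payload": {
  "moves": [
    [0, 0, 5, -4, 3.5, -4.7, 0.8],
    [0, 0, 10, -8, 7, -4.7, 0.8],
    [0, 0, 20.6, -12, 10.6, -4.7, 0.8],
    [0, 0, 20.6, -15.9, 14.2, -4.7, 0.8],
    [0, 0, 20.6, -15.9, 14.2, -4.7, 0.8],
    [0, 0, 20.6, -15.9, 14.2, -4.7, 0.8],
    [0, 0, 20.6, -15.9, 14.2, -4.7, 0.8]
  ]
}}

```text
t: 10.05
tcp_pos: [421.0, -330.4, 278.5]
tcp_rot: [-3.091, -0.549, 0.001]
force: [-1.0, 0.0, -0.2]
opening: 75.0
gripper_force: 0.0
```

Run:
```python
from h import *
import pickle
o=observe();print(o['t'],o['opening'],o['tcp_pos'],o['q'].round(2))
s=snap('wrist','w4');print(s['position'],proj(s,[421,-332,163]),proj(s,[421,-332,85]))
pickle.dump(s,open('w4.pkl','wb'))
```

```text
10.05 74.96289507977963 [ 421.01597365 -330.37254346  278.54848013] [ 0.01  0.56  0.95  1.79 -0.52  1.07 -0.07]
[ 495.49544039 -303.83729875  435.35807522] [323.74468502 239.93369809] [323.5035151  214.58071354]
```

View pics/w4.png

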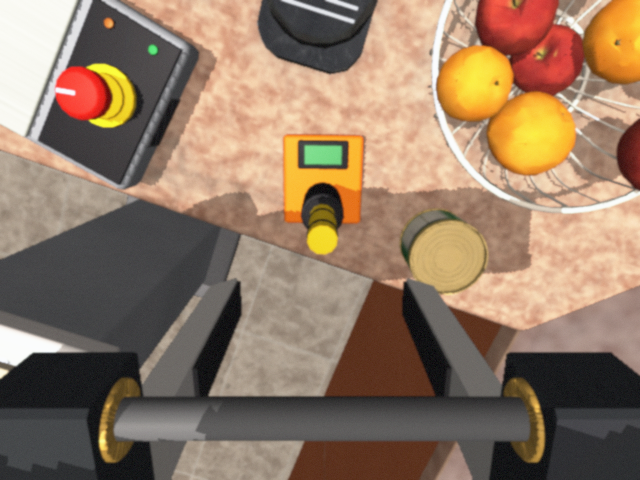

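The wrist view shows the yellow probe top at (322,238) and the holster below it at about (322,208). The tester is square to the tool, and the tin at (445,255) is clear and low.

Run:
```python
from h import *
import pickle
s=pickle.load(open('w4.pkl','rb'))
h=cv2.cvtColor(s['img'],cv2.COLOR_RGB2HSV)
m=((abs(h[...,0].astype(int)-28)<6)&(h[...,1]>200)&(h[...,2]>170)).astype(np.uint8);m[:215]=0;m[265:]=0;m[:,:300]=0;m[:,345:]=0
c=max(cv2.findContours(m,0,2)[0],key=cv2.contourArea);(u,v),r=cv2.minEnclosingCircle(c);print(u,v,r,ray(s,u,v,163))
p=ray(s,322,238,163);print(p);to([p[0],p[1],135],20)
```

```text
321.82672119140625 238.3520965576172 14.826515197753906 [ 421.60452364 -330.3836725   163.        ]
[ 421.87990561 -330.40868628  163.        ]
[-0.09  0.    0.15] [ 0.069  0.036 14.387]
```

>>> {"api": "drive_tool", "payload": {
  "moves": [
    [0, 0, 0, 0, 0, 5, 0.8],
    [0, 0, 0, 0, 0, 9, 0.8],
    [0, 0, 0, 0, 0, 12, 0.8],
    [0, 0, 0, 0, 0, 14.2, 0.8],
    [0, 0, 0, 0, 0, 14.2, 0.8],
    [0, 0, 0, 0, 0, 14.2, 0.8]
  ]
}}

```text
t: 10.85
tcp_pos: [421.2, -332.2, 138.3]
tcp_rot: [3.093, 0.547, 0.001]
force: [0.1, -0.2, 0.1]
opening: 75.2
gripper_force: 0.0
```

Run:
```python
from h import *
o=observe();print(o['tcp_pos'],o['force']);to([421.8,-330.4,137],20)
```

```text
[ 421.24724085 -332.15103455  138.26539705] [ 0.13410119 -0.23323159  0.10281536]
[ 0.06 -0.03  0.06] [ 0.112 -0.146  0.126]
```

>>> {"api": "drive_tool", "payload": {
  "moves": [
    [0, 0, 0, 0.1, -0.15, 0, 0.6],
    [0, 0, 0, 0.1, -0.15, 0, 0.35],
    [0, 0, 0, 0.1, -0.15, 0, 0.15],
    [0, 0, 0, 0.1, -0.15, 0, 0.15],
    [0, 0, 0, 0.1, -0.15, 0, 0.15],
    [0, 0, 0, 0.1, -0.15, 0, 0.15],
    [0, 0, 0, 0.1, -0.15, 0, 0.15],
    [0, 0, 0, 0.1, -0.15, 0, 0.15],
    [0, 0, 0, 0.1, -0.15, 0, 0.15],
    [0, 0, 0, 0.1, -0.15, 0, 0.15]
  ],
  "newtons": 25
}}

```text
t: 12.1
tcp_pos: [421.0, -330.5, 137.5]
tcp_rot: [3.094, 0.546, -0.0]
force: [-0.8, -0.5, -0.5]
opening: 21.9
gripper_force: 25.0
```

>>> {"api": "drive_tool", "payload": {
  "moves": [
    [0, 0, 0, 0, 0, 0, 0.15],
    [0, 0, 0, 0, 0, -1.5, 0.15],
    [0, 0, 0, 0, 0, -4, 0.15],
    [0, 0, 0, 0, 0, -7, 0.15],
    [0, 0, 0, 0, 0, -10, 0.15],
    [0, 0, 0, 0, 0, -12, 0.15],
    [0, 0, 0, 0, 0, -12, 0.15],
    [0, 0, 0, 0, 0, -12, 0.15],
    [0, 0, 0, 0, 0, -12, 0.15]
  ]
}}

```text
t: 13.22
tcp_pos: [420.6, -330.0, 256.6]
tcp_rot: [-3.093, -0.545, 0.002]
force: [0.4, 0.5, -1.1]
opening: 21.7
gripper_force: 25.0
```

Run:
```python
from h import *
o=observe();print(o['t'],o['tcp_pos'],o['force'],o['opening'],o['gripper_force'])
s=snap('side','s5')
x=proj(s,o['tcp_pos']);print(x)
c=cv2.resize(s['img'][int(x[1])-60:int(x[1])+100,int(x[0])-80:int(x[0])+80],None,fx=3.6,fy=3.6,interpolation=cv2.INTER_CUBIC);cv2.imwrite('pics/e.png',c[:,:,::-1])
to([495.8,33.2,258],20)
```

```text
13.225 [ 420.62794759 -329.99232335  256.63056525] [ 0.35749054  0.47976168 -1.13954018] 21.727996692280172 24.999884963035583
[356.79148351 294.0643634 ]
[-0.08  0.06 -0.01] [ 19.484 -31.57   -0.11 ]
```

View pics/e.png

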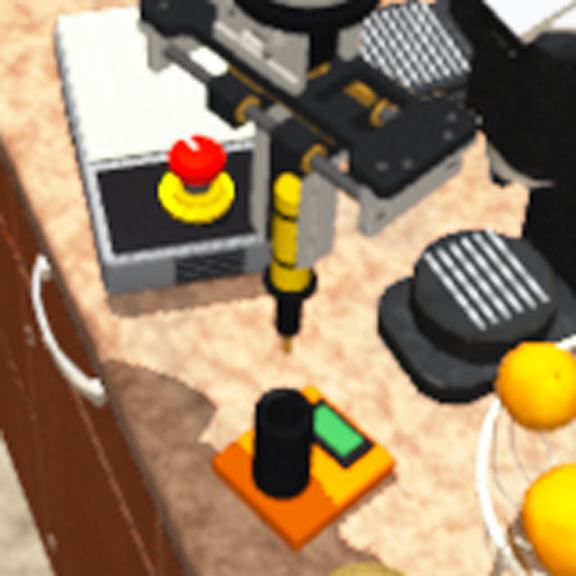

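The side view shows the probe gripped and upright, clear of the holster, with the red cap up. Next I carry it over the ring.

>>> {"api": "drive_tool", "payload": {
  "moves": [
    [0, 0, 0, 3, -5, 0, 0.15],
    [0, 0, 0, 6, -9.7, 0, 0.15],
    [0, 0, 0, 9, -14.6, 0, 0.15],
    [0, 0, 0, 12, -19.4, 0, 0.15],
    [0, 0, 0, 15, -24.3, 0, 0.15],
    [0, 0, 0, 17.5, -28.4, 0, 0.15],
    [0, 0, 0, 19.5, -31.6, 0, 0.15],
    [0, 0, 0, 19.5, -31.6, 0, 0.15],
    [0, 0, 0, 19.5, -31.6, 0, 0.15],
    [0, 0, 0, 19.5, -31.6, 0, 0.15]
  ]
}}

```text
t: 14.52
tcp_pos: [495.9, 31.6, 257.5]
tcp_rot: [3.094, 0.541, -0.0]
force: [-0.5, -0.3, -0.7]
opening: 21.1
gripper_force: 25.0
```

Run:
```python
from h import *
o=observe();print(o['t'],o['tcp_pos'],o['force'],o['opening'],o['q'].round(2));to([495.8,33.2,190],20)
```

```text
14.525 [495.86161144  31.62617252 257.52523928] [-0.54944696 -0.33471941 -0.70409689] 21.098933918270255 [-0.79  0.56  1.04  1.91 -0.57  1.   -0.72]
[ 0.02  0.01 -0.15] [ 0.049 -0.152  6.752]
```

>>> {"api": "drive_tool", "payload": {
  "moves": [
    [0, 0, 0, 0, -0.15, 3, 0.15],
    [0, 0, 0, 0, -0.15, 5.5, 0.15],
    [0, 0, 0, 0, -0.15, 7.3, 0.15],
    [0, 0, 0, 0, -0.15, 7.3, 0.15],
    [0, 0, 0, 0, -0.15, 7.3, 0.15],
    [0, 0, 0, 0, -0.15, 7.3, 0.15]
  ]
}}

```text
t: 15.28
tcp_pos: [496.3, 34.4, 185.2]
tcp_rot: [3.094, 0.545, 0.002]
force: [-0.2, -0.4, -0.5]
opening: 21.6
gripper_force: 25.0
```

Run:
```python
from h import *
o=observe();print(o['t'],o['tcp_pos'],o['force'],o['opening'])
s=snap('side','s6');w=snap('wrist','w6')
P=o['tcp_pos'];tip=P-[0,0,116.5];f=4
cr=[]
for k,h,b in((s,70,70),(w,70,70)):
    x=proj(k,tip).round().astype(int);x=np.clip(x,[h,b],[640-h,480-b]);u0,v0=x-[h,b]
    c=cv2.resize(k['img'][v0:v0+2*b,u0:u0+2*h],None,fx=2.8,fy=2.8,interpolation=cv2.INTER_CUBIC);cr.append(c)
    print((u0,v0),'tip',(proj(k,tip)-[u0,v0])*2.8,'dot',(proj(k,[495.8,33.2,56])-[u0,v0])*2.8)
cv2.imwrite('pics/f.png',np.hstack(cr)[:,:,::-1])
```

```text
15.275 [496.25105299  34.41662537 185.22416899] [-0.17513654 -0.39692631 -0.48207742] 21.595681077858227
(np.int64(255), np.int64(172)) tip [195.26575207 195.26418472] dot [195.41512334 205.62286739]
(np.int64(251), np.int64(169)) tip [196.94966891 195.83994969] dot [200.85124434 185.20208884]
```

View pics/f.png

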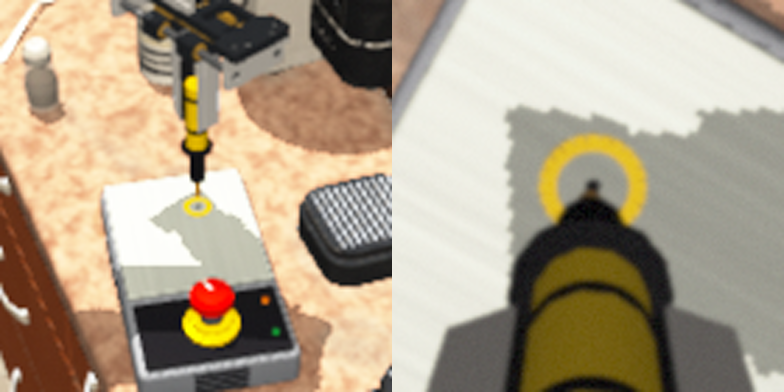

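The left crop (side view) shows the tip at (198,192) just above the ring at (198,206). The right crop (wrist view) shows the tip at (592,190) on the ring's centre at (593,185). The tip is within about 1 mm, so I lower it slowly.

>>> {"api": "drive_tool", "payload": {
  "moves": [
    [0, 0, 0, 0, 0, 0.5, 0.15],
    [0, 0, 0, 0, 0, 0.9, 0.15],
    [0, 0, 0, 0, 0, 1.2, 0.15],
    [0, 0, 0, 0, 0, 1.4, 0.15],
    [0, 0, 0, 0, 0, 1.5, 0.15],
    [0, 0, 0, 0, 0, 1.5, 0.15],
    [0, 0, 0, 0, 0, 1.5, 0.15]
  ]
}}

```text
t: 16.25
tcp_pos: [495.6, 34.6, 169.6]
tcp_rot: [-3.094, -0.546, -0.0]
force: [-0.2, 0.1, 1.5]
opening: 21.5
gripper_force: 25.0
```

Run:
```python
from h import *
o=observe();print(o['t'],o['tcp_pos'],o['force'],o['opening'])
```

```text
16.25 [495.6272895   34.57364372 169.56981948] [-0.19732889  0.06863858  1.52624977] 21.530840034566463
```

>>> {"api": "drive_tool", "payload": {
  "moves": [
    [0, 0, 0, 0, 0, 0.1, 0.15],
    [0, 0, 0, 0, 0, 0.2, 0.15],
    [0, 0, 0, 0, 0, 0.3, 0.15],
    [0, 0, 0, 0, 0, 0.4, 0.15],
    [0, 0, 0, 0, 0, 0.4, 0.15],
    [0, 0, 0, 0, 0, 0.4, 0.15],
    [0, 0, 0, 0, 0, 0.4, 0.15]
  ]
}}

```text
t: 17.12
tcp_pos: [495.7, 34.6, 165.5]
tcp_rot: [-3.094, -0.546, -0.0]
force: [-0.8, 1.7, 3.1]
opening: 21.9
gripper_force: 25.0
```

Run:
```python
from h import *
F=[];P=[]
for i in range(4):
    s=snapshot('side');o=observe();F.append(o['force']);P.append(o['tcp_pos'])
print(o['t'],np.mean(F,0),np.mean(P,0));w=snap('wrist','w7');print(o['qvel'].round(3))
tip=np.mean(P,0)-[0,0,0];tip[2]=56;f=2.8;cr=[]
for k in(s,w):
    x=proj(k,tip);u0,v0=np.clip(x.round().astype(int),70,[570,410])-70
    cr.append(cv2.resize(k['img'][v0:v0+140,u0:u0+140],None,fx=f,fy=f,interpolation=cv2.INTER_CUBIC))
    print('tip',(x-[u0,v0])*f,'dot',(proj(k,[495.8,33.2,56])-[u0,v0])*f)
cv2.imwrite('pics/g.png',np.hstack(cr)[:,:,::-1])
```

```text
17.325 [-0.65391054  0.95528176  2.68756826] [495.63848597  34.57115239 165.4795847 ]
[ 0.001 -0.    -0.001  0.001  0.002 -0.001  0.001]
tip [194.76239651 196.41888749] dot [195.41512334 197.22286739]
tip [196.44581487 195.12015062] dot [202.07313965 196.39151386]
```

View pics/g.png

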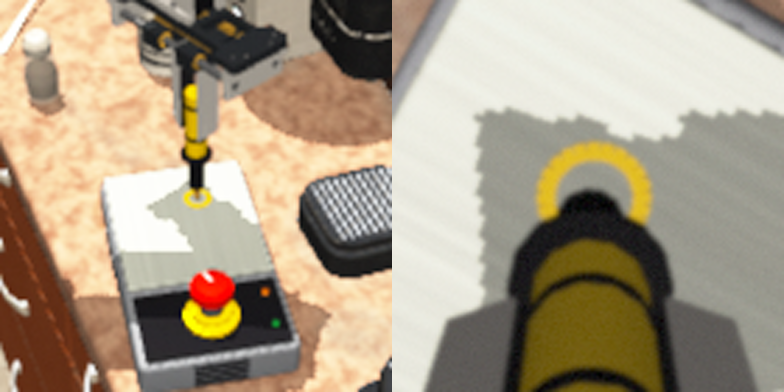

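The tip is inside the ring, pressing with about 3.5 N (roughly 6–7 mm in), and the red cap is up and turned. I'm handing in now.

```bash
python3 -c "
from station import *
print(close_job())"
```

```text
the job is handed in; nothing more can be done
None
```

I handed the job in at about 17 s: the stop button was pressed and sprang back up, its cap was turned to its end stop, and the probe is held upright on the ring's centre (about 1.5 mm off by my estimate), pressing at about 3.5 N with its tip roughly half way in; the hand-in gave no verdict.

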